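# Close two telescopic tool tubes onto the tools inside

### The job

Two telescopic tool tubes lean in their rests and are still pulled open, each with a cutting tool of unknown length hidden inside. Push both caps down along their leaning tubes, past their two clicks, until each bears firmly on the tool inside and holds it from rattling, then let go. Feel for the tool and stop there: never press or squeeze a cap with more than 30 N, and leave the oil bottle and the parts bin where they stand.

Things in the scene. Friction and masses are not known exactly. Their poses are not given: they have to be found in the camera images.
- cap_a: black ribbed round cap, 50 mm across, 91 mm long, on the left (+y) tube. Origin: centre of its flat top; z points out of the top along the tube, which leans 0.44 rad (25 deg) from vertical, towards the robot or to one side (varies). It slides only along z. Starts fully out, top about 186 mm above the bench. Push on the flat top along -z, shut fingertips in line with the tube
- cap_b: same cap on the right (-y) tube, tool of another length. Both caps: two clicks in the first 25 mm of travel, about 12 N to pass each; then about 5 N of sliding friction, staying where left; the unseen tool is met after 30 to 53 mm of travel, random, then resistance climbs about 5 N per mm. Pressed there with 12 to 20 N in all and let go, a cap keeps bearing on the tool with about 5 N
- rest_a: fixed rest of the left tube: steel plate 100 x 80 x 10 mm with an aluminium socket. Origin: centre of the plate's underside; z up; the tube leans towards its -x. The tube axis starts 35 mm to +x of the origin, 20 mm up; the open cap's top lies 183 mm along it
- rest_b: same rest of the right tube
- oil_bottle: loose white oil bottle with a thin red spout, 52 mm in diameter, 136 mm tall, between the tubes; origin at the centre of its underside. To be left standing where it is.
- parts_bin: loose blue open bin of small parts, 150 x 68 x 50 mm, to the right of the tubes; origin at the centre of its underside. To be left where it is.
Not all that is in view belongs to the job. What is shaped like the rest_b but turquoise is not meant.

How it is judged:
By the outcome, as a careful person would: the job done as asked, in the order asked, and still so for the second after the job is handed in, with the robot touching nothing.
It also fails if it takes over 48 s, if anything falls off the work surface, if the arm or the gripper's body presses on something with over 40 N, if the wrist force passes 120 N, or if a joint passes its speed limit or range.

### The arm

A 7-joint arm with a two-finger parallel gripper is mounted at the origin on a cart in front of the work surface, level with it; the furniture and walls round the work are solid. World frame = base frame: x ahead of the robot, y to its left, z up, the work surface at z = 0. Lengths are in m, angles in rad, forces in N, time in s.
With the tool pointing down it reaches from about 0.35 to 0.775 m from the base axis. Payload 3.1 kg.
Tool frame: the origin (TCP) lies on the mounting face of the last link; the fingertips stand 173 mm ahead of it and the grasp point (between the pads) lies 155 mm ahead of it; z points along the fingers, y is the line along which they close (so a half turn about z gives the same grasp; the last joint's range is limited). The gripper opens to 85 mm and grips with 20 to 120 N. Pads are 22 mm wide; open, the fingers measure 114 mm over their backs; the gripper's body (76 mm by 85 mm) begins 54 mm behind the grasp point. The pads swing forward as they close: fully open they stand 13 mm farther back than shut.
Start: joints at [-1.208, 0.311, 0.014, 1.512, -0.004, 1.319, -0.027], TCP at [0.217, 0.506, 0.405] pointing down, gripper open.
Joint ranges: [-2.7, 2.7], [-0.3, 1.91], [-1.27, 1.3], [0.12, 2.57], [-1.44, 4.58], [0.2, 2.03], [-3.05, 3.05]. Speed limits (rad/s): [2.79, 2.79, 3.14, 3.14, 3.14, 3.14, 3.14].

### API

Orientations are given as a unit quaternion [x, y, z, w].
In Python, from plant import manip, imaging gives the robot as it stands.
- The arm moves only by the shell command python3 -m jog 'ROWS' [OPENING] [FORCE]. ROWS is a JSON object of lists of equal length, an entry for each row: "translation": the shift along the tool's x, y, z in m, a list of three; "delta_rot": the turn, a rotation vector about the tool's x, y, z in rad, a list of three. A call has 1 to 20 rows; each row is the pose to reach, as a shift and turn from the pose commanded when the call began, along the tool's axes at that moment; what a row does not reach only later rows make up. A row lasts 1/10 s, in which the tool goes at most 50 mm and 8.59 degrees, less where a joint would pass 70% of its speed; a pose out of reach is approached as far as the arm can. A call with a gripper value outside its range is refused whole. OPENING is the opening, from -1 (shut) to 1 (fully open), so that 0 is half open, set as the call begins (- or left out, the last holds). The fingers move at their own pace and stop on an object; FORCE is the grip in N (left out, the last holds). Time passes only in rows, so rows that repeat a pose let the fingers close. It gives the time, the measured TCP pose, the force, the opening and the grip force at its end, in the units of the state.
- manip.state(): the state, without advancing time (a new reading comes with each control period).
- imaging.camera(name): name is "scene" or "top" or "wrist"; returns a dict with "frame" (420x560x3 uint8, red, green, blue), "range_z" (420x560 float32, m along the optical axis (not along the pixel's ray), 0 where there is no reading), "fov_y" (degrees; the focal length in pixels is half the picture's height over the tangent of half this angle, whatever the lens; pixels are square), "cx", "cy" (the principal point, pixels), "distortion" ([k1, k2, p1, p2, k3] as OpenCV has them; the pictures are not rectified), "R" (3x3) and "t" (3): a world point X has camera coordinates R X + t. Camera axes: x right, y down, z forward; pixel columns grow to the right and rows downward; lengths in m; the calibration is good to about 2 mm. A picture is of the moment at which its call begins.
- manip.sign_off(): hands the job in; it is judged then, once.
The state is a dict: "t": time; "joint_pos": joint angles; "dq": joint speeds; "joint_torque": joint torques, N m; "ee_pos": TCP position; "orientation": TCP orientation; "ft_force": force on the tool from outside, world axes, zero at the start; "ft_torque": the same for the moment, N m; "gripper_width": finger opening in m; "grasp_force": force on a finger pad.
Only numpy, scipy, OpenCV 4.12 (cv2) and the standard library are available. Lean on these libraries where they do the work, as an engineer would, in place of code of your own. Each camera call takes 0.05 s, during which the arm holds its last target. There are 200 camera calls.

## Working session

There is one attempt and no reset: what is moved stays moved. The work goes in short steps, Python scripts to look and compute and a shell command to move; the robot and the scene stay as the last step left them, time stands still between calls to the robot, and variables do not carry over. Pictures are saved under pics/ and viewed, at most 10 in all, crops included, and the job is handed in when it is done.

```bash
mkdir -p pics; ls
python3 - <<'E'
from plant import manip, imaging
import cv2, numpy as np
for n in ("scene","top"):
    c=imaging.camera(n); cv2.imwrite(f"pics/{n}0.png",c["frame"][:,:,::-1]); np.savez(f"{n}0.npz",**c)
    print(n,c["fov_y"],c["cx"],c["cy"],c["distortion"],c["R"].round(3).tolist(),c["t"])
print(manip.state())
E
```

```text
pics
scene 54.6351251726591 283.39415926355247 212.45998469661714 [-0.11195432  0.          0.          0.          0.        ] [[0.783, -0.622, 0.018], [-0.262, -0.355, -0.897], [0.564, 0.698, -0.441]] [-0.46290432  0.25352373  0.78392277]
top 55.20807974041736 281.81172336160495 209.468223293334 [-0.02617206  0.          0.          0.          0.        ] [[0.249, -0.968, -0.01], [-0.898, -0.227, -0.378], [0.364, 0.103, -0.926]] [-0.17598478  0.50428205  1.2030343 ]
{'t': 0.1, 'joint_pos': array([-1.20768975,  0.31167782,  0.01400069,  1.51289864, -0.0043752 ,
        1.31921579, -0.02721408]), 'dq': array([ 7.16252251e-04, -1.08478377e-03, -3.06495271e-04, -5.66987065e-03,
       -1.29843509e-03, -1.45044431e-03,  7.06888746e-05]), 'joint_torque': array([ 9.15098426e-04, -3.80855513e+01,  1.46709555e-01, -2.31244004e+01,
        1.22586705e-02,  8.18177563e-03, -1.44703432e-05]), 'ee_pos': array([0.21648115, 0.50529491, 0.40371092]), 'orientation': array([ 2.00993999e-01,  9.79591872e-01, -1.07277834e-03, -1.60311267e-04]), 'ft_force': array([ 0.08427564, -0.16330912,  0.58192536]), 'ft_torque': array([-0.03283515,  0.03534868, -0.00896687]), 'grasp_force': 0.0, 'gripper_width': 0.08558280843276438}
```

View pics/scene0.png

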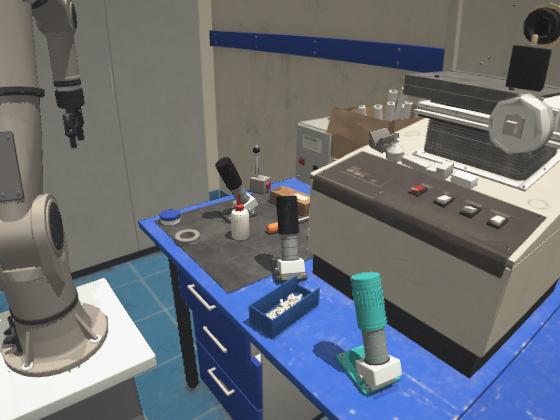

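View pics/top0.png

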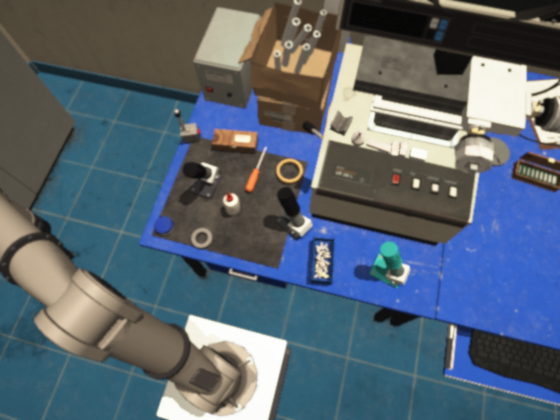

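Scene picture: black caps at (230,168) [left tube] and (288,212) [right tube], and a turquoise lookalike at (368,300). The bottle is at (240,222) and the bin at (284,306). In the top picture, the caps are at (192,170) and (289,200), the decoy at (388,255), the bottle at (231,205) and the bin at (321,260). I choose the two black caps and measure them next.

```bash
cat > h.py <<'E'
import numpy as np, cv2
def cloud(c):
    h,w=c["range_z"].shape; f=h/2/np.tan(np.radians(float(c["fov_y"]))/2)
    K=np.array([[f,0,c["cx"]],[0,f,c["cy"]],[0,0,1.]])
    v,u=np.mgrid[:h,:w]; p=np.stack([u,v],-1).reshape(-1,1,2).astype(float)
    n=cv2.undistortPoints(p,K,np.asarray(c["distortion"],float)).reshape(h,w,2)
    z=c["range_z"].astype(float); P=np.dstack([n*z[...,None],z])
    X=(P-c["t"])@c["R"]; X[z==0]=np.nan
    return X
E
python3 - <<'E'
import numpy as np, cv2
from h import cloud
S=np.load("scene0.npz"); T=np.load("top0.npz")
XS,XT=cloud(S),cloud(T)
for n,X,L in (("scene",XS,dict(a=(230,168),b=(288,212),dec=(368,300),bottle=(240,222),bin=(284,306),plateb=(290,268),platea=(248,203))),("top",XT,dict(a=(190,170),b=(289,200),dec=(388,255),bottle=(231,205),bin=(321,260),plateb=(300,229),platea=(208,174)))):
    for k,(u,v) in L.items(): print(n,k,X[v,u].round(3))
# cap clouds: dark pixels above z 0.07
for n,C,X in (("scene",S,XS),("top",T,XT)):
    dark=C["frame"].max(2)<60
    for k,(x,y) in dict(a=XT[170,190][:2],b=XT[200,289][:2]).items():
        m=dark&(np.hypot(X[...,0]-x,X[...,1]-y)<.08)&(X[...,2]>.08)&(X[...,2]<.22)
        P=X[m]; print(n,k,len(P),P.mean(0).round(3),P.min(0).round(3),P.max(0).round(3))
        np.save(f"{n}_{k}.npy",P)
f=S["frame"][130:290,180:340]; cv2.imwrite("pics/crop.png",cv2.resize(f[:,:,::-1],None,fx=3.5,fy=3.5))
E
```

```text
scene a [0.572 0.234 0.169]
scene b [ 0.536 -0.083  0.16 ]
scene dec [ 0.437 -0.416  0.157]
scene bottle [0.52  0.106 0.059]
scene bin [ 0.424 -0.212  0.019]
scene plateb [ 0.503 -0.135  0.044]
scene platea [0.626 0.223 0.045]
top a [0.556 0.257 0.186]
top b [ 0.535 -0.069  0.182]
top dec [ 0.436 -0.386  0.185]
top bottle [0.513 0.123 0.081]
top bin [ 0.421 -0.206  0.019]
top plateb [ 0.497 -0.116  0.053]
top platea [0.612 0.24  0.062]
scene a 518 [0.571 0.241 0.15 ] [0.538 0.227 0.085] [0.612 0.28  0.194]
scene b 773 [ 0.535 -0.081  0.152] [ 0.513 -0.108  0.106] [ 0.57  -0.034  0.195]
top a 327 [0.567 0.252 0.167] [0.536 0.233 0.08 ] [0.61  0.285 0.199]
top b 456 [ 0.536 -0.065  0.161] [ 0.511 -0.1    0.083] [ 0.576 -0.026  0.199]
```

View pics/crop.png

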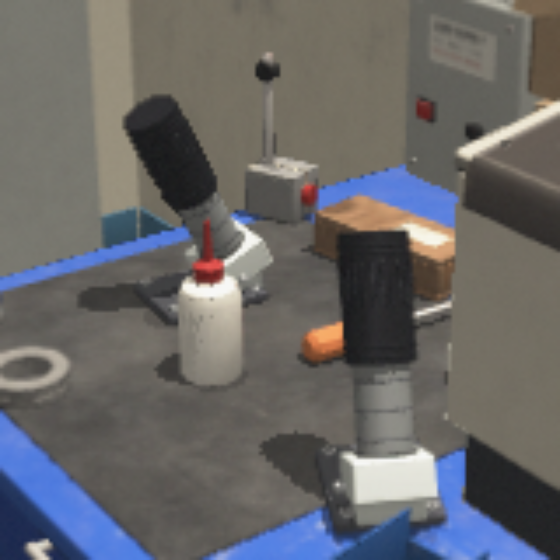

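The crop shows both black ribbed caps on grey tubes. The left one leans towards the robot, the right one to the side (+y). The bottle stands between them. Next I fit capped cylinders.

```bash
cat >> h.py <<'E'
from scipy.optimize import least_squares
def axis(az): return np.array([np.sin(.44)*np.cos(az),np.sin(.44)*np.sin(az),np.cos(.44)])
def fit(P,az0,top0,fixaz=False,L=.091,R=.025):
    def res(p):
        a=axis(p[3]); d=P-p[:3]; s=d@a; r=np.linalg.norm(d-np.outer(s,a),axis=1)
        q=np.stack([r-R, np.abs(s+L/2)-L/2],1)
        return np.minimum(q.max(1),0)+np.linalg.norm(np.maximum(q,0),axis=1)
    o=least_squares(res,[*top0,az0],loss="soft_l1",f_scale=.002)
    return o.x, np.sqrt(np.mean(res(o.x)**2)), np.median(np.abs(res(o.x)))
E
python3 - <<'E'
from h import *
for k,az,t in (("a",2.8,(.55,.26,.186)),("b",1.5,(.54,-.06,.186))):
    Ps=[np.load(f"{n}_{k}.npy") for n in("scene","top")]
    for nm,P in(("scene",Ps[0]),("top",Ps[1]),("both",np.vstack(Ps))):
        x,r,m=fit(P,az,t); b=x[:3]-.183*axis(x[3]); print(k,nm,x.round(4),r.round(4),m.round(4),"axis",axis(x[3]).round(3),"base",b.round(3))
E
```

```text
a scene [0.5597 0.2589 0.1859 3.0457] 0.0018 0.0009 axis [-0.424  0.041  0.905] base [0.637 0.251 0.02 ]
a top [0.5585 0.2623 0.1851 3.0543] 0.003 0.001 axis [-0.424  0.037  0.905] base [0.636 0.256 0.02 ]
a both [0.5593 0.2596 0.1856 3.0556] 0.0025 0.0013 axis [-0.424  0.037  0.905] base [0.637 0.253 0.02 ]
b scene [ 0.5556 -0.0501  0.184   1.0913] 0.0014 0.0009 axis [0.197 0.378 0.905] base [ 0.52  -0.119  0.018]
b top [ 0.5537 -0.0462  0.1848  1.1084] 0.003 0.001 axis [0.19  0.381 0.905] base [ 0.519 -0.116  0.019]
b both [ 0.5552 -0.0487  0.1855  1.1064] 0.0023 0.0011 axis [0.191 0.381 0.905] base [ 0.52  -0.118  0.02 ]
```

```bash
cat > plan.py <<'E'
import sys; from h import *; from plant import manip
from scipy.spatial.transform import Rotation as Ro
CAP=dict(a=(np.array([.5593,.2600,.1857]),axis(3.052)),b=(np.array([.555,-.0485,.1855]),axis(1.104)))
R0=Ro.from_quat([.200994,.979592,-.001073,-.00016]); AZ0=np.arctan2(.506,.217)
def target(k,back):   # tips 'back' m short of the open cap top
    top,a=CAP[k]; p=top+(.173+back)*a
    tilt=Ro.from_rotvec(np.cross([0,0,-1],-a)/np.linalg.norm(np.cross([0,0,-1],-a))*.44)
    return p, tilt*Ro.from_euler('z',np.arctan2(p[1],p[0])-AZ0)*R0
if __name__=="__main__":
    k,back=sys.argv[1],float(sys.argv[2]); s=manip.state(); R=Ro.from_quat(s["orientation"])
    p,T=target(k,back)
    print("t",round(s["t"],2),"target",p.round(3),"translation",R.inv().apply(p-s["ee_pos"]).round(4),"rot",(R.inv()*T).as_rotvec().round(4))
E
python3 plan.py a .04
python3 - <<'E'
from h import *; from plan import target,CAP
X=cloud(np.load("top0.npz")).reshape(-1,3); Y=cloud(np.load("scene0.npz")).reshape(-1,3); X=np.vstack([X,Y]); X=X[~np.isnan(X[:,0])]
for k in "ab":
    top,a=CAP[k]
    for back in(.04,-.055):
        tip=top+back*a; d=X-tip; s=d@a; r=np.linalg.norm(d-np.outer(s,a),axis=1)
        for lo,hi in((0.02,.07),(.07,.173),(.173,.3)):
            m=(s>lo)&(s<hi)&(X[:,0]>.35); i=np.argmin(np.where(m,r,9)); print(k,back,lo,"nearest",r[i].round(3),X[i].round(3))
E
```

```text
t 0.1 target [0.469 0.268 0.378] translation [-0.3255 -0.1185  0.0256] rot [-0.2666 -0.3581  0.6365]
a 0.04 0.02 nearest 0.391 [ 0.557 -0.127  0.272]
a 0.04 0.07 nearest 0.541 [ 0.785 -0.18   0.432]
a 0.04 0.173 nearest 0.774 [ 0.623 -0.483  0.483]
a -0.055 0.02 nearest 0.001 [0.558 0.26  0.187]
a -0.055 0.07 nearest 0.388 [ 0.591 -0.124  0.236]
a -0.055 0.173 nearest 0.543 [ 0.786 -0.179  0.442]
b 0.04 0.02 nearest 0.115 [ 0.604 -0.128  0.278]
b 0.04 0.07 nearest 0.201 [ 0.736 -0.126  0.302]
b 0.04 0.173 nearest 0.286 [0.874 0.045 0.315]
b -0.055 0.02 nearest 0.001 [ 0.555 -0.048  0.187]
b -0.055 0.07 nearest 0.095 [ 0.591 -0.124  0.236]
b -0.055 0.173 nearest 0.206 [ 0.728 -0.141  0.32 ]
```

```bash
python3 -m jog '{"translation":[[-0.3255,-0.1185,0.0256],[-0.3255,-0.1185,0.0256],[-0.3255,-0.1185,0.0256],[-0.3255,-0.1185,0.0256],[-0.3255,-0.1185,0.0256],[-0.3255,-0.1185,0.0256],[-0.3255,-0.1185,0.0256],[-0.3255,-0.1185,0.0256],[-0.3255,-0.1185,0.0256],[-0.3255,-0.1185,0.0256],[-0.3255,-0.1185,0.0256],[-0.3255,-0.1185,0.0256]],"delta_rot":[[-0.2666,-0.3581,0.6365],[-0.2666,-0.3581,0.6365],[-0.2666,-0.3581,0.6365],[-0.2666,-0.3581,0.6365],[-0.2666,-0.3581,0.6365],[-0.2666,-0.3581,0.6365],[-0.2666,-0.3581,0.6365],[-0.2666,-0.3581,0.6365],[-0.2666,-0.3581,0.6365],[-0.2666,-0.3581,0.6365],[-0.2666,-0.3581,0.6365],[-0.2666,-0.3581,0.6365]]}' -1 20; python3 plan.py a .04
python3 - <<'E'
from plant import manip,imaging
import cv2,numpy as np
c=imaging.camera("wrist"); np.savez("w_a.npz",**c); cv2.imwrite("pics/w_a.png",c["frame"][:,:,::-1])
print(manip.state())
E
```

```text
t: 1.3
ee_pos: [0.4682, 0.2699, 0.379]
orientation: [0.489, 0.845, 0.093, 0.197]
ft_force: [0.1, -0.4, -0.7]
gripper_width: 0.0002
grasp_force: 0.0
t 1.3 target [0.469 0.268 0.378] translation [-0.0017 -0.0006  0.0009] rot [ 0.002  -0.0027  0.0018]
{'t': 1.35, 'joint_pos': array([-0.94570385,  0.19317576,  0.33796474,  1.78698703,  0.28930877,
        0.85388684, -0.25874216]), 'dq': array([ 0.00449695, -0.0004886 ,  0.00758377, -0.00187603, -0.00014326,
       -0.00101715,  0.002005  ]), 'joint_torque': array([ 1.51182903e-02, -3.09163141e+01,  1.83470070e+00, -2.34919274e+01,
        1.20010190e+00, -1.34236157e+00, -1.04062256e-03]), 'ee_pos': array([0.46838284, 0.26966859, 0.37906378]), 'orientation': array([0.48890642, 0.8447797 , 0.0924891 , 0.1968846 ]), 'ft_force': array([1.22084519, 0.23596553, 0.377238  ]), 'ft_torque': array([ 0.03214101,  0.44812801, -0.06179162]), 'grasp_force': 0.0, 'gripper_width': 0.00013865640394341934}
```

View pics/w_a.png

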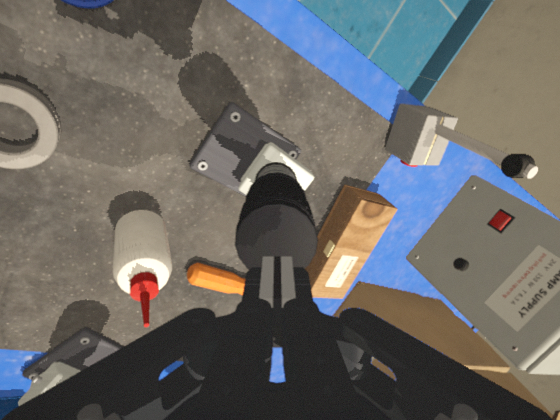

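Wrist view: the shut fingertips (275,265) line up with the centre of the cap's top (275,240), and the bottle (142,250) is clear. Now I approach and push past the clicks.

```bash
cat > chk.py <<'E'
# chk.py cap limit : prints travel and axial push; fails if push above limit
import sys; from plan import *
k=sys.argv[1]; top,a=CAP[k]; s=manip.state(); R=Ro.from_quat(s["orientation"])
tip=s["ee_pos"]+R.apply([0,0,.173]); d=tip-top; F=s["ft_force"]@a
lat=R.inv().apply(d-(d@a)*a)
print(f"t {s['t']:.2f} travel {-(d@a)*1e3:.1f} mm push {F:.1f} N, lateral(tool) mm {(lat*1e3).round(1)} side {np.linalg.norm(s['ft_force']-F*a):.1f} N",flush=True)
sys.exit(F>float(sys.argv[2]))
E
python3 chk.py a 9
python3 -m jog '{"translation":[[-0.0015,-0.0005,0.020],[-0.0015,-0.0005,0.034],[-0.0015,-0.0005,0.034]],"delta_rot":[[0,0,0],[0,0,0],[0,0,0]]}' >/dev/null; python3 chk.py a 9 &&
python3 -m jog '{"translation":[[0,0,0.002],[0,0,0.004],[0,0,0.006],[0,0,0.008],[0,0,0.010]],"delta_rot":[[0,0,0],[0,0,0],[0,0,0],[0,0,0],[0,0,0]]}' >/dev/null; python3 chk.py a 16
```

```text
t 1.35 travel -40.9 mm push -0.2 N, lateral(tool) mm [1.8 0.5 0. ] side 1.3 N
t 1.65 travel -5.0 mm push 0.4 N, lateral(tool) mm [-0.8 -2.   0. ] side 0.8 N
t 1.65 travel -5.0 mm push 0.4 N, lateral(tool) mm [-0.8 -2.   0. ] side 0.8 NFalse
False
False
```

```bash
sed -i 's/sys.exit(F>float(sys.argv\[2\]))/sys.exit(int(F>float(sys.argv[2])))/' chk.py
Z='"delta_rot":[[0,0,0]'
python3 -m jog '{"translation":[[0.0005,0.001,0.002],[0.0005,0.0015,0.004],[0.0005,0.0015,0.006],[0.0005,0.0015,0.008],[0.0005,0.0015,0.010]],"delta_rot":[[0,0,0],[0,0,0],[0,0,0],[0,0,0],[0,0,0]]}' >/dev/null; python3 chk.py a 16 &&
python3 -m jog '{"translation":[[0,0,0.002],[0,0,0.004],[0,0,0.006]],"delta_rot":[[0,0,0],[0,0,0],[0,0,0]]}' >/dev/null && python3 chk.py a 16 &&
python3 -m jog '{"translation":[[0,0,0.002],[0,0,0.004],[0,0,0.006]],"delta_rot":[[0,0,0],[0,0,0],[0,0,0]]}' >/dev/null && python3 chk.py a 16 &&
python3 -m jog '{"translation":[[0,0,0.002],[0,0,0.004],[0,0,0.006]],"delta_rot":[[0,0,0],[0,0,0],[0,0,0]]}' >/dev/null && python3 chk.py a 16
```

```text
t 2.15 travel 2.5 mm push 11.2 N, lateral(tool) mm [-0.4  2.2  0. ] side 2.2 N
t 2.45 travel 8.1 mm push 7.0 N, lateral(tool) mm [-0.5  2.2  0. ] side 1.5 N
t 2.75 travel 14.7 mm push 15.6 N, lateral(tool) mm [-0.6  2.2  0. ] side 2.5 N
t 3.05 travel 20.8 mm push 4.9 N, lateral(tool) mm [-0.5  2.1  0. ] side 0.6 N
```

```bash
python3 -m jog '{"translation":[[0,0,0.002],[0,0,0.004],[0,0,0.006]],"delta_rot":[[0,0,0],[0,0,0],[0,0,0]]}' >/dev/null && python3 chk.py a 9 &&
python3 -m jog '{"translation":[[0,0,0.001],[0,0,0.002],[0,0,0.002]],"delta_rot":[[0,0,0],[0,0,0],[0,0,0]]}' >/dev/null && python3 chk.py a 9 &&
python3 -m jog '{"translation":[[0,0,0.001],[0,0,0.002],[0,0,0.002]],"delta_rot":[[0,0,0],[0,0,0],[0,0,0]]}' >/dev/null && python3 chk.py a 9 &&
python3 -m jog '{"translation":[[0,0,0.001],[0,0,0.002],[0,0,0.002]],"delta_rot":[[0,0,0],[0,0,0],[0,0,0]]}' >/dev/null && python3 chk.py a 9 &&
python3 -m jog '{"translation":[[0,0,0.001],[0,0,0.002],[0,0,0.002]],"delta_rot":[[0,0,0],[0,0,0],[0,0,0]]}' >/dev/null && python3 chk.py a 9 &&
python3 -m jog '{"translation":[[0,0,0.001],[0,0,0.002],[0,0,0.002]],"delta_rot":[[0,0,0],[0,0,0],[0,0,0]]}' >/dev/null && python3 chk.py a 9 &&
python3 -m jog '{"translation":[[0,0,0.001],[0,0,0.002],[0,0,0.002]],"delta_rot":[[0,0,0],[0,0,0],[0,0,0]]}' >/dev/null && python3 chk.py a 9 &&
python3 -m jog '{"translation":[[0,0,0.001],[0,0,0.002],[0,0,0.002]],"delta_rot":[[0,0,0],[0,0,0],[0,0,0]]}' >/dev/null && python3 chk.py a 9 &&
python3 -m jog '{"translation":[[0,0,0.001],[0,0,0.002],[0,0,0.002]],"delta_rot":[[0,0,0],[0,0,0],[0,0,0]]}' >/dev/null && python3 chk.py a 9
```

```text
t 3.35 travel 27.5 mm push 4.4 N, lateral(tool) mm [-0.6  2.   0. ] side 1.1 N
t 3.65 travel 29.5 mm push 2.4 N, lateral(tool) mm [-0.6  2.   0. ] side 2.0 N
t 3.95 travel 31.4 mm push 3.5 N, lateral(tool) mm [-0.7  2.   0. ] side 1.9 N
t 4.25 travel 33.4 mm push 4.4 N, lateral(tool) mm [-0.7  1.9 -0. ] side 2.8 N
t 4.55 travel 34.9 mm push 8.0 N, lateral(tool) mm [-0.7  1.8 -0. ] side 1.7 N
t 4.85 travel 36.2 mm push 14.2 N, lateral(tool) mm [-0.7  1.9 -0. ] side 1.5 N
```

```bash
python3 -m jog '{"translation":[[0,0,0.0004],[0,0,0.0004],[0,0,0.0004]],"delta_rot":[[0,0,0],[0,0,0],[0,0,0]]}' >/dev/null && python3 chk.py a 30;python3 -m jog '{"translation":[[0,0,0]],"delta_rot":[[0,0,0]]}' >/dev/null && python3 chk.py a 30
```

```text
t 5.15 travel 36.3 mm push 15.0 N, lateral(tool) mm [-0.7  1.9 -0. ] side 1.5 N
t 5.25 travel 36.3 mm push 15.4 N, lateral(tool) mm [-0.7  1.9 -0. ] side 1.5 N
```

```bash
python3 -m jog '{"translation":[[0,0,-0.010],[0,0,-0.05],[0,0,-0.1],[0,0,-0.13],[0,0,-0.13]],"delta_rot":[[0,0,0],[0,0,0],[0,0,0],[0,0,0],[0,0,0]]}' ; python3 chk.py a 9; python3 plan.py b .08; python3 plan.py b .04
```

```text
t: 5.75
ee_pos: [0.4477, 0.2707, 0.43]
orientation: [0.489, 0.844, 0.095, 0.197]
ft_force: [1.1, 0.4, -0.6]
gripper_width: -0.0002
grasp_force: 0.0
t 5.75 travel -95.8 mm push -1.0 N, lateral(tool) mm [-0.3  3.3  0. ] side 0.9 N
t 5.75 target [0.603 0.048 0.414] translation [-0.2579  0.0053  0.0878] rot [ 0.7142 -0.1536  0.3307]
t 5.75 target [0.596 0.033 0.378] translation [-0.2589 -0.0212  0.1177] rot [ 0.7127 -0.1624  0.354 ]
```

```bash
python3 -m jog '{"translation":[[-0.258,0.005,0.088],[-0.258,0.005,0.088],[-0.258,0.005,0.088],[-0.258,0.005,0.088],[-0.258,0.005,0.088],[-0.258,0.005,0.088],[-0.258,0.005,0.088],[-0.258,0.005,0.088],[-0.258,0.005,0.088],[-0.258,0.005,0.088],[-0.258,0.005,0.088],[-0.258,0.005,0.088]],"delta_rot":[[0.714,-0.154,0.331],[0.714,-0.154,0.331],[0.714,-0.154,0.331],[0.714,-0.154,0.331],[0.714,-0.154,0.331],[0.714,-0.154,0.331],[0.714,-0.154,0.331],[0.714,-0.154,0.331],[0.714,-0.154,0.331],[0.714,-0.154,0.331],[0.714,-0.154,0.331],[0.714,-0.154,0.331]]}'; python3 plan.py b .08; python3 plan.py b .005; python3 chk.py b 9;python3 - <<'E'
from plant import manip,imaging
from h import *
c=imaging.camera("wrist"); cv2.imwrite("pics/w_b.png",c["frame"][:,:,::-1])
c=imaging.camera("scene"); cv2.imwrite("pics/s1.png",c["frame"][:,:,::-1]); X=cloud(c)
from plan import CAP
top,a=CAP["a"]; d=X-top; s=d@a; r=np.linalg.norm(d-s[...,None]*a,axis=2)
P=X[(r<.03)&(s>-.14)&(s<.02)&(c["frame"].max(2)<60)]; x,e,m=fit(P,3.05,top-.036*a); print("a travel",(top-x[:3])@a,e)
E
```

```text
t: 6.95
ee_pos: [0.6034, 0.0473, 0.4115]
orientation: [0.662, 0.716, -0.213, 0.06]
ft_force: [-0.5, 0.5, -0.1]
gripper_width: -0.0002
grasp_force: 0.0
t 6.95 target [0.603 0.048 0.414] translation [-0.0007 -0.0006 -0.0028] rot [-0.003   0.0035 -0.0003]
t 6.95 target [0.589 0.019 0.347] translation [-0.0004 -0.0002  0.0722] rot [-0.0029  0.0037  0.0461]
t 6.95 travel -77.2 mm push 0.0 N, lateral(tool) mm [ 0.  -0.3  0. ] side 0.7 N
a travel 0.035218941418005634 0.0014618847074282459
```

View pics/w_b.png

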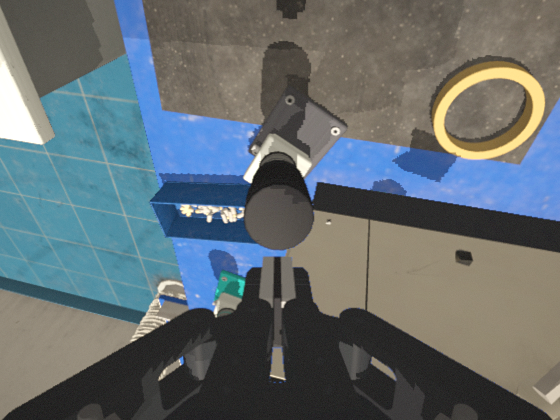

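The fingertips (277,265) line up with the black cap b's top (279,218), the bin (205,210) is clear, and cap a stayed at about 36 mm. Now cap b.

```bash
python3 -m jog '{"translation":[[0,0,0.030],[0,0,0.060],[0,0,0.071],[0,0,0.071]],"delta_rot":[[0,0,0],[0,0,0],[0,0,0],[0,0,0]]}' >/dev/null; python3 chk.py b 9 &&
python3 -m jog '{"translation":[[0,0,0.002],[0,0,0.004],[0,0,0.006],[0,0,0.008]],"delta_rot":[[0,0,0],[0,0,0],[0,0,0],[0,0,0]]}' >/dev/null; python3 chk.py b 16 &&
python3 -m jog '{"translation":[[0,0,0.002],[0,0,0.004],[0,0,0.006]],"delta_rot":[[0,0,0],[0,0,0],[0,0,0]]}' >/dev/null && python3 chk.py b 17 &&
python3 -m jog '{"translation":[[0,0,0.002],[0,0,0.004],[0,0,0.006]],"delta_rot":[[0,0,0],[0,0,0],[0,0,0]]}' >/dev/null && python3 chk.py b 17 &&
python3 -m jog '{"translation":[[0,0,0.002],[0,0,0.004],[0,0,0.006]],"delta_rot":[[0,0,0],[0,0,0],[0,0,0]]}' >/dev/null && python3 chk.py b 17
```

```text
t 7.45 travel -4.2 mm push -0.1 N, lateral(tool) mm [-1.  -1.7  0. ] side 0.8 N
t 7.85 travel 1.0 mm push 5.3 N, lateral(tool) mm [-1.   0.2  0. ] side 0.4 N
t 8.15 travel 4.5 mm push 13.3 N, lateral(tool) mm [-1.   0.3  0. ] side 3.9 N
t 8.45 travel 13.2 mm push 5.6 N, lateral(tool) mm [-0.9  0.   0. ] side 1.1 N
t 8.75 travel 17.4 mm push 9.7 N, lateral(tool) mm [-0.9  0.1  0. ] side 3.1 N
```

```bash
python3 -m jog '{"translation":[[0,0,0.002],[0,0,0.004],[0,0,0.006]],"delta_rot":[[0,0,0],[0,0,0],[0,0,0]]}' >/dev/null && python3 chk.py b 17 &&
python3 -m jog '{"translation":[[0,0,0.002],[0,0,0.004],[0,0,0.004]],"delta_rot":[[0,0,0],[0,0,0],[0,0,0]]}' >/dev/null && python3 chk.py b 9 &&
python3 -m jog '{"translation":[[0,0,0.001],[0,0,0.002],[0,0,0.002]],"delta_rot":[[0,0,0],[0,0,0],[0,0,0]]}' >/dev/null && python3 chk.py b 8 &&
python3 -m jog '{"translation":[[0,0,0.001],[0,0,0.002],[0,0,0.002]],"delta_rot":[[0,0,0],[0,0,0],[0,0,0]]}' >/dev/null && python3 chk.py b 8 &&
python3 -m jog '{"translation":[[0,0,0.001],[0,0,0.002],[0,0,0.002]],"delta_rot":[[0,0,0],[0,0,0],[0,0,0]]}' >/dev/null && python3 chk.py b 8 &&
python3 -m jog '{"translation":[[0,0,0.001],[0,0,0.002],[0,0,0.002]],"delta_rot":[[0,0,0],[0,0,0],[0,0,0]]}' >/dev/null && python3 chk.py b 8 &&
python3 -m jog '{"translation":[[0,0,0.001],[0,0,0.002],[0,0,0.002]],"delta_rot":[[0,0,0],[0,0,0],[0,0,0]]}' >/dev/null && python3 chk.py b 8 &&
python3 -m jog '{"translation":[[0,0,0.001],[0,0,0.002],[0,0,0.002]],"delta_rot":[[0,0,0],[0,0,0],[0,0,0]]}' >/dev/null && python3 chk.py b 8 &&
python3 -m jog '{"translation":[[0,0,0.001],[0,0,0.002],[0,0,0.002]],"delta_rot":[[0,0,0],[0,0,0],[0,0,0]]}' >/dev/null && python3 chk.py b 8 &&
python3 -m jog '{"translation":[[0,0,0.001],[0,0,0.002],[0,0,0.002]],"delta_rot":[[0,0,0],[0,0,0],[0,0,0]]}' >/dev/null && python3 chk.py b 8
```

```text
t 9.05 travel 26.1 mm push 5.4 N, lateral(tool) mm [-0.8 -0.1  0. ] side 0.9 N
t 9.35 travel 30.8 mm push 3.1 N, lateral(tool) mm [-0.9 -0.4  0. ] side 1.9 N
t 9.65 travel 32.5 mm push 3.7 N, lateral(tool) mm [-0.9 -0.5  0. ] side 1.9 N
t 9.95 travel 34.5 mm push 3.0 N, lateral(tool) mm [-1.  -0.7  0. ] side 1.8 N
t 10.25 travel 36.6 mm push 3.3 N, lateral(tool) mm [-1.1 -0.9  0. ] side 3.1 N
t 10.55 travel 37.9 mm push 6.5 N, lateral(tool) mm [-1.1 -0.9  0. ] side 1.5 N
t 10.85 travel 38.8 mm push 11.7 N, lateral(tool) mm [-1.1 -0.8  0. ] side 2.2 N
```

```bash
python3 -m jog '{"translation":[[0,0,0.0007],[0,0,0.0014],[0,0,0.0014],[0,0,0.0014]],"delta_rot":[[0,0,0],[0,0,0],[0,0,0],[0,0,0]]}' >/dev/null && python3 chk.py b 30;python3 -m jog '{"translation":[[0,0,0]],"delta_rot":[[0,0,0]]}' >/dev/null && python3 chk.py b 30
```

```text
t 11.25 travel 39.3 mm push 14.8 N, lateral(tool) mm [-1.1 -0.8  0. ] side 1.9 N
t 11.35 travel 39.4 mm push 15.2 N, lateral(tool) mm [-1.1 -0.8  0. ] side 1.0 N
```

Cap b bears at 15 N. I retreat and check both caps.

```bash
python3 -m jog '{"translation":[[0,0,-0.010],[0,0,-0.05],[0,0,-0.1],[0,0,-0.13],[0,0,-0.13],[0,0,-0.13]],"delta_rot":[[0,0,0],[0,0,0],[0,0,0],[0,0,0],[0,0,0],[0,0,0]]}'
python3 - <<'E'
from plant import imaging
from h import *; from plan import CAP
c=imaging.camera("scene"); cv2.imwrite("pics/s2.png",c["frame"][:,:,::-1]); X=cloud(c)
for k,tr in(("a",.036),("b",.039)):
    top,a=CAP[k]; d=X-top; s=d@a; r=np.linalg.norm(d-s[...,None]*a,axis=2)
    P=X[(r<.03)&(s>-.14)&(s<.02)&(c["frame"].max(2)<60)]; x,e,m=fit(P,3.05 if k=="a" else 1.1,top-tr*a); print(k,"travel",(top-x[:3])@a,e)
for (u,v) in((240,222),(284,306)): print(X[v,u].round(3))
E
```

```text
t: 11.95
ee_pos: [0.6056, 0.0498, 0.4207]
orientation: [0.663, 0.715, -0.215, 0.059]
ft_force: [-0.2, 0.4, -0.6]
gripper_width: -0.0003
grasp_force: 0.0
a travel 0.035545004153256406 0.0015285585096077225
b travel 0.03901303261300985 0.001434280421599555
[0.523 0.11  0.057]
[ 0.427 -0.209  0.016]
```

View pics/s2.png

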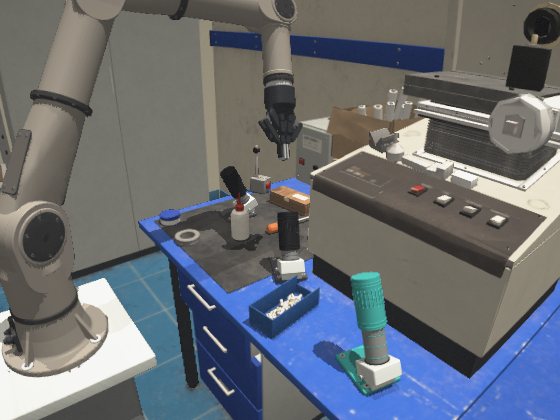

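Both caps are down at (233,182) and (288,230). The bottle (240,222) and bin (284,306) stand where they were, and the robot is clear.

```bash
python3 -c "from plant import manip; print(manip.sign_off())"
```

```text
the job is handed in; nothing more can be done
None
```

Both caps are pushed past their two clicks and left bearing on their tools, cap a after about 36 mm and cap b after about 39 mm of travel, each with a final push of about 15 N; the bottle and bin were not moved, and the job is handed in at about 12 s (no verdict was returned).

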